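# Unsnap the gear cover of the line winder

## Task

Take the cover off the line winder so its gears can be oiled: squeeze its flexible snap tab in towards the rigid finger grip, only as far as it takes and without straining tab or housing, lift the cover straight off with the tab still pressed, and stand it upright in the main bay of the white parts tray, putting it down before you let go. Leave everything else on the counter where it is.

Things in the scene. Friction and masses are not known exactly. Their poses are not given: they have to be found in the camera images.
- winder: fixed counter-top line winder, grey housing, flat deck 60 mm above the counter. Origin on the counter under the centre of the covered gear well; x and y lie in the deck, z up; the housing spans x -60 to +180 mm, y -65 to +65 mm. A spool of line (88 mm across, top 107 mm, spindle end 124 mm above the counter) stands at x = +128 mm.
- well (a point): centre of the gear well's mouth, at deck height, axes as the winder's. Outside the tab a steel strike plate, 36 mm wide along x and 3 mm thick, lies on the deck from about y = +32..39 on, about 20 mm deep. The housing takes at most 20 N from the cover in any direction: side load, push, or pull on a caught tab.
- cover: loose ivory plastic cover over the well, 70 to 120 g. Plate 90 mm (x) by 74 mm (y), 4 mm thick, lying on the deck; an 18 mm deep skirt below it sits in the well with about 1.5 mm play, so it comes off straight up (18 mm to clear). Origin at the plate's underside, 60 mm above the counter when in place; axes parallel to the winder's, y points to the tab.
- grip_face (a point): centre of the outer face (facing the cover's -y) of the rigid upright finger grip on the cover: 28 mm wide along x, 4 mm thick; point at x 0, y -14, z +23 mm of the cover, grip top at z +34. It does not bend: pushing it loads the cover sideways on the housing, so while the fingers close on the springy tab the hand must move towards -y by half the closing.
- tab: flexible snap tab of the cover, ivory, upright, 28 mm wide along x, 3 mm thick; axes as the cover's and, relaxed, the same origin. Pressed, it moves along the cover's -y: 2.1 N to start, then 0.7 N per mm. Its hidden nose catches under the strike plate with 1.5 mm of vertical play. The tab cracks when the fingers press it with more than 14 N.
- tab_face (a point): centre of the tab's outer face (facing +y): relaxed at y +30, z +23 mm of the cover, tab top at z +34; 44 mm over grip and tab. How far it must go in differs each time, 3 to 11 mm: then the cover lifts with hardly any force, otherwise it stops after 1.5 mm. 1.5 mm beyond that point the tab meets a hard stop.
- tray: fixed white plastic parts tray. Origin on the counter under the centre of its main bay, 142 x 142 mm inside, floor 4 mm and walls 30 mm above the counter; behind it (its +x side) a narrow bay with two small pots. The cover stands upright in the main bay on its skirt (cover origin then 22 mm above the counter).
- pot_a: small clear pot, 36 mm across, 30 mm high, in the tray's narrow bay; origin under its centre; to be left alone
- pot_b: small white pot, 36 mm across, 30 mm high, in the tray's narrow bay; origin under its centre; to be left alone
- spool_a: black spool, 80 mm across, 30 mm high, lying flat midway, near the robot; to be left alone
- spool_b: white spool, 80 mm across, 30 mm high, lying flat on the left; to be left alone
- jar: jar, 60 mm across, 85 mm high, midway at the far side; to be left alone
- driver: screwdriver lying on the left of the counter; to be left alone
- carton: cardboard carton 110 x 70 x 50 mm on the right of the counter; to be left alone
Not all that is in view belongs to the job. Leave any pink or turquoise look-alike of the cover alone.

How it is judged (in metres and radians):
On the way, in this order (a step that is already met when the one before it is completed fails the run):
1. the cover is lifted clear of the winder, held in the fingers with the tab pressed (z of cover in the frame of winder above 0.082 m and contact force between the fingers and cover above 0.5 N and contact force between the fingers and tab above 0.5 N), for 0.1 s.
2. the cover stands in the tray's main bay, still held (x of cover in the frame of tray between -0.04 and 0.04 m and y of cover in the frame of tray between -0.045 and 0.045 m and z of cover in the frame of tray below 0.026 m and angle between cover's own z axis and vertical below 0.1 rad and contact force between the fingers and cover above 0.5 N), for 0.1 s.
At the end, for the whole second after the job is handed in: the cover stands upright (within 0.1 rad) on the floor of the tray's main bay (origin within 40 mm in x and 45 mm in y of the bay's centre, at most 26 mm above the counter), at rest and released (x of cover in the frame of tray between -0.04 and 0.04 m and y of cover in the frame of tray between -0.045 and 0.045 m and z of cover in the frame of tray below 0.026 m and angle between cover's own z axis and vertical below 0.1 rad and linear speed of cover below 0.02 m/s and contact force between the fingers and cover below 0.05 N); the robot touches nothing.
It fails at once if the tab is squeezed with more than 14 N (contact force between the fingers and tab above 14 N).
It fails at once if the cover is forced against the winder (side load, pull or push) with more than 20 N (contact force between cover and winder above 20 N).
It fails at once if another thing on the counter is moved by more than 20 mm (distance of any of pot_a, pot_b, spool_a, spool_b, jar, driver, carton from where it was at the start of the episode above 0.02 m).
It also fails if it takes over 72 s, if anything falls off the work surface, if the arm or the gripper's body presses on something with over 40 N, if the wrist force passes 120 N, or if a joint passes its speed limit or range.

## Robot

A 7-joint arm with a two-finger parallel gripper is mounted at the origin on the work surface. World frame = base frame: x ahead of the robot, y to its left, z up, the work surface at z = 0. Lengths are in mm, angles in rad, forces in N, time in s.
With the tool pointing down it reaches from about 425 to 925 mm from the base axis. Payload 6.8 kg.
Tool frame: the origin (TCP) lies midway between the tips of the shut fingers; the grasp point (between the pads) lies 19 mm behind it; z points along the fingers, y is the line along which they close (so a half turn about z gives the same grasp; the last joint's range is limited). The gripper opens to 85 mm and grips with 20 to 120 N. Pads are 22 mm wide; open, the fingers measure 114 mm over their backs; the gripper's body (76 mm by 85 mm) begins 54 mm behind the grasp point. The pads swing forward as they close: fully open they stand 13 mm farther back than shut.
Start: joints at [-1.313, 0.477, 0.022, 1.555, -0.011, 1.109, -0.083], TCP at [241.442, 630.359, 231.308] pointing down, gripper open.
Joint ranges: [-2.96, 2.96], [-0.34, 2.1], [-1.41, 1.46], [0.24, 2.44], [-1.37, 4.51], [0.17, 1.92], [-2.96, 2.96]. Speed limits (rad/s): [2.39, 2.39, 3.14, 3.14, 3.14, 3.14, 3.14].

## Interface

Orientations are given as [roll, pitch, yaw] about the fixed x, y, z axes, in that order (R = Rz(yaw) Ry(pitch) Rx(roll)).
In Python, from workcell import r, get_image, calibration, look_for, spot_point gives the robot as it stands.
- The arm moves only by the tool servo_tool, never from a script. Its argument "targets" is a list of rows, each a list of 5 numbers: the shift along the tool's x, y, z in units of 30 mm (1.0 is 30 mm), then the turn about the tool's z in rad, then the finger opening in mm, from 0 to 85.4. In form: [[dx, dy, dz, turn, claw], ...]. A call has 1 to 20 rows; each row shifts and turns the commanded pose from where the row before left it, along the tool's axes as they then stand; what a row does not reach is not made up. A row lasts 1/10 s, in which the tool goes at most 50 mm and 8.59 degrees, less where a joint would pass 70% of its speed; a pose out of reach is approached as far as the arm can. A call is refused whole if a number of a shift passes 1 or a number of a turn 0.15, either way. A call with a gripper value outside its range is refused whole. The fingers move at their own pace and stop on an object; "newtons" is the grip in N (left out, the last holds). Time passes only in rows, so rows that do not move let the fingers close. It gives the time, the measured TCP pose, the force, the opening and the grip force at its end, in the units of the state.
- r.state(): the state, without advancing time (a new reading comes with each control period).
- get_image(name): name is "scene" or "side" or "wrist"; returns the picture (400x640x3 uint8, red, green, blue); there is no depth.
- calibration(name): a dict with "fx", "fy", "cx", "cy" (pixels), "rvec" (rotation vector, rad) and "tvec" (3), from world to camera coordinates, as OpenCV has them; the wrist camera has in their place "T_tool_cam" (4x4, takes a point from camera to tool coordinates, whose origin is the TCP and whose axes are the flange's). Camera axes: x right, y down, z forward; pixel columns grow to the right and rows downward; lengths in mm; the calibration is good to about 2 mm. A picture is of the moment at which its call begins: read the wrist's pose just before it. calibration takes no time and is no camera call.
- r.hand_in(): hands the job in; it is judged then, once.
Trained networks look in the newest picture that a camera, given by its name, has taken for a name from the list of things; names that differ only in an ending like _2 or _b are one class to them, and where a whole thing is asked for, a point or a joint stands for the part that bears it (a point fixed in the world has none). Each returns a list of dicts, best first, with "score" (0 to 1); they miss things now and then, are a little off and sometimes report something else, mostly with a low value. They report only what shows in the picture. A call takes as long as a camera call. They do not tell look-alikes from the thing itself.
- look_for(camera, label): "pixel" ([column, row] in pixels, amid what is visible of it).
- spot_point(camera, label): "pixel" ([column, row] in pixels: a listed point, or the origin of a listed thing).
The state is a dict: "time": time; "joint_pos": joint angles; "qd": joint speeds; "effort": joint torques, N m; "tool_pos": TCP position; "tcp_rot": TCP orientation; "force": force on the tool from outside, world axes, zero at the start; "torque": the same for the moment, N m; "width": opening from 0.0 (shut) to 1.0 (fully open); "gripper_force": force on a finger pad.
Only numpy, scipy, OpenCV 4.12 (cv2) and the standard library are available. Lean on these libraries where they do the work, as an engineer would, in place of code of your own. Each camera call takes 0.05 s, during which the arm holds its last target. There are 200 camera calls.

## Working session

There is one attempt and no reset: what is moved stays moved. The work goes in short steps, Python scripts to look and compute and a tool call to move; the robot and the scene stay as the last step left them, time stands still between calls to the robot, and variables do not carry over. Pictures are saved under pics/ and viewed, at most 11 in all, crops included, and the job is handed in when it is done.

Besides the shell and the picture viewer there is one more tool, called after ">>>" as name([rows], argument=value, ...), one row to a line, values as JSON. servo_tool: Moves the arm, as the interface text tells. Its arguments: {"type":"object","properties":{"targets":{"type":"array"},"newtons":{"type":"number"}},"required":["targets"]}

```bash
mkdir -p pics
cat > h.py <<'E'
from workcell import r, get_image, calibration, look_for, spot_point
import numpy as np, cv2
from scipy.spatial.transform import Rotation as Ro
def cam(n):
    c=calibration(n)
    K=np.array([[c["fx"],0,c["cx"]],[0,c["fy"],c["cy"]],[0,0,1.]])
    if "T_tool_cam" in c:
        s=r.state();T=np.eye(4);T[:3,:3]=Ro.from_euler('xyz',s["tcp_rot"]).as_matrix();T[:3,3]=s["tool_pos"]
        W=T@np.array(c["T_tool_cam"]);W=np.linalg.inv(W)
        return K,W[:3,:3],W[:3,3]
    return K,cv2.Rodrigues(np.array(c["rvec"],float))[0],np.array(c["tvec"],float)
def onz(C,px,z):
    K,R,t=C;d=R.T@np.linalg.solve(K,[px[0],px[1],1]);o=-R.T@t
    return o+d*(z-o[2])/d[2]
def tri(Cs,pxs):
    A=[];b=[]
    for (K,R,t),p in zip(Cs,pxs):
        d=R.T@np.linalg.solve(K,[p[0],p[1],1]);d/=np.linalg.norm(d);P=np.eye(3)-np.outer(d,d);A.append(P);b.append(P@(-R.T@t))
    x=np.linalg.lstsq(np.vstack(A),np.hstack(b),rcond=None)[0]
    return x
def proj(C,p):
    K,R,t=C;q=K@(R@np.asarray(p,float)+t);return q[:2]/q[2]
def snap(n,f):
    C=cam(n);im=get_image(n);cv2.imwrite(f"pics/{f}.png",cv2.cvtColor(np.asarray(im),cv2.COLOR_RGB2BGR));return C
E
python3 - <<'E'
from h import *
s=r.state();print(s)
Cs={n:snap(n,n+"0") for n in("scene","side","wrist")}
Z={"winder":0,"well":60,"grip_face":83,"tab_face":83,"cover":60,"tray":0}
for n in Cs:
    print(n,"pos",(-Cs[n][1].T@Cs[n][2]).round())
    for l in Z:
        for d in spot_point(n,l)[:3]: print(n,l,round(d["score"],2),np.round(d["pixel"]),onz(Cs[n],d["pixel"],Z[l]).round(1))
E
```

```text
{'time': 0.0, 'joint_pos': array([-1.31307956,  0.47777533,  0.02237814,  1.55644412, -0.01150185,
        1.10931443, -0.08310208]), 'qd': array([ 8.79682128e-04,  6.94309172e-05,  3.55686513e-04,  5.95130372e-04,
       -6.87914645e-04,  1.09659353e-03,  1.90497600e-03]), 'effort': array([-1.79776898e-04, -5.96438384e+01,  1.60792217e+00, -2.81205618e+01,
        1.24479129e-02,  9.32816503e-03, -1.15553732e-05]), 'tool_pos': array([241.27989576, 629.77075775, 230.34617731]), 'tcp_rot': array([-3.13978633e+00,  1.50015382e-04,  2.77576067e+00]), 'force': array([ 0.10557057, -0.86806628,  0.03292085]), 'torque': array([ 0.01385934, -0.02485625, -0.02539038]), 'gripper_force': 0.0, 'width': 0.9971248697479009}
scene pos [1107.  213.  975.]
scene winder 0.65 [385. 234.] [585.8 237.3   0. ]
scene well 0.88 [251. 151.] [ 495.8 -202.1   60. ]
scene well 0.5 [258. 164.] [ 532.1 -161.4   60. ]
scene well 0.5 [325. 158.] [441.   10.1  60. ]
scene grip_face 0.88 [185. 159.] [ 603.  -350.7   83. ]
scene grip_face 0.84 [294. 207.] [637.1  -7.6  83. ]
scene grip_face 0.62 [252. 112.] [ 371.7 -2
[... 507 characters left out ...]
]
side well 0.93 [322. 252.] [ 500.6 -203.8   60. ]
side grip_face 0.95 [376. 305.] [ 564.  -430.4   83. ]
side grip_face 0.91 [322. 250.] [ 494.7 -224.1   83. ]
side grip_face 0.86 [262. 287.] [ 337.5 -319.3   83. ]
side tab_face 0.78 [262. 302.] [ 331.9 -363.9   83. ]
side tab_face 0.61 [368. 293.] [ 558.8 -392.8   83. ]
side tab_face 0.58 [313. 238.] [ 484.6 -171.8   83. ]
side cover 0.97 [374. 307.] [ 568.6 -413.    60. ]
side cover 0.75 [351. 218.] [615.4 -74.7  60. ]
side cover 0.69 [262. 297.] [ 333.7 -325.8   60. ]
side tray 0.73 [296. 199.] [493.7 164.9   0. ]
wrist pos [161. 661. 374.]
wrist winder 0.51 [313. 314.] [461.4 531.1   0. ]
wrist tray 0.95 [138. 382.] [488.9 183.4   0. ]
```

View pics/scene0.png

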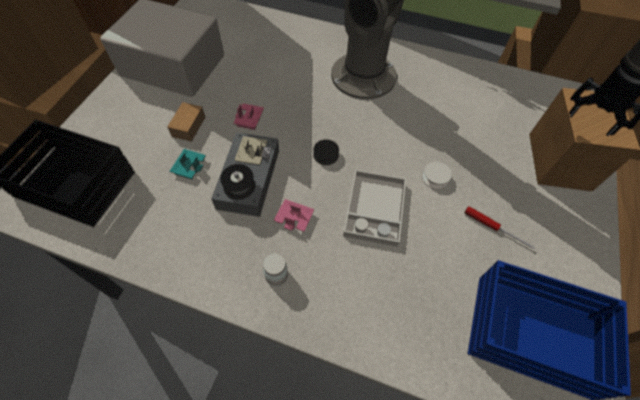

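View pics/side0.png

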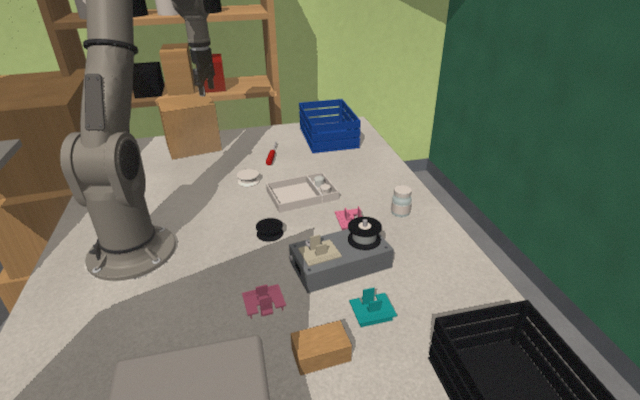

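```bash
python3 - <<'E'
from h import *
C=[cam("scene"),cam("side")]
get_image("scene");get_image("side")
def near(n,l,p,rad=30):
    return [(round(d["score"],2),np.round(d["pixel"],1).tolist()) for d in (spot_point(n,l)) if np.hypot(*(np.array(d["pixel"])-p))<rad]
P={"scene":(256,150),"side":(320,250)}
for l in("well","grip_face","tab_face","cover","winder"):
    q=[near(n,l,P[n]) for n in P];print(l,q)
    if q[0] and q[1]: print("   tri",tri(C,[q[0][0][1],q[1][0][1]]).round(1))
print("spool top", onz(C[0],(237,175),124).round(),onz(C[1],(365,222),124).round())
q=[spot_point(n,"tray")[0]["pixel"] for n in P];print(q,[onz(c,p,0).round() for c,p in zip(C,q)],tri(C,q).round())
E
python3 - <<'E'
import cv2,numpy as np,sys
sys.path.insert(0,'.')
a=cv2.imread('pics/scene0.png')[120:230,190:420];b=cv2.imread('pics/side0.png')[170:310,230:430]
a=cv2.resize(a,(780,373),interpolation=3);cv2.imwrite('pics/c1.png',a)
E
```

```text
well [[(0.55, [251.3, 149.5])], [(0.6, [322.6, 252.6]), (0.46, [316.8, 267.9])]]
   tri [ 496.8 -204.2   62.2]
grip_face [[(0.88, [243.6, 141.9])], [(0.69, [324.4, 249.5])]]
   tri [ 497.  -224.8   88.1]
tab_face [[(0.58, [258.1, 146.3])], [(0.67, [312.3, 237.8])]]
   tri [ 485.3 -177.2   86.3]
cover [[(0.95, [251.1, 148.3]), (0.62, [250.3, 149.6])], [(0.9, [315.8, 256.3])]]
   tri [ 482.4 -208.9   54.1]
winder [[(0.78, [256.6, 162.4])], [(0.58, [319.0, 270.8])]]
   tri [ 489.8 -197.1   -4.2]
spool top [ 623. -173.  124.] [ 616. -189.  124.]
[[375.6, 201.1], [296.4, 197.3]] [array([493., 185.,   0.]), array([498., 174.,   0.])] [496. 183.  -3.]
```

View pics/c1.png

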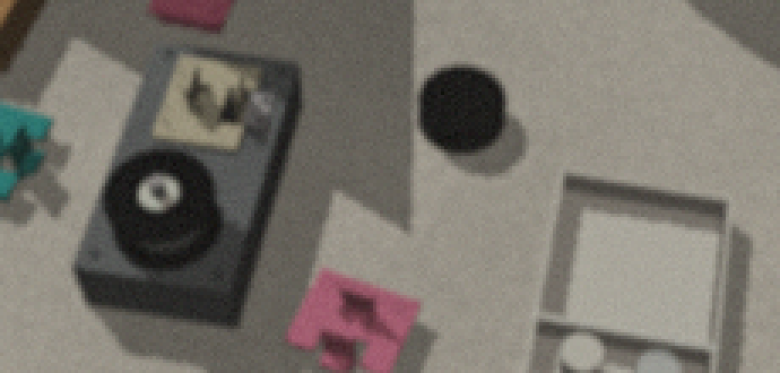

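```bash
cat >> h.py <<'E'
def plan(wps,yaw,n,claw,start=None):
    """wps: list of world TCP points; n rows"""
    s=r.state();p=np.array(s["tool_pos"] if start is None else start);y0=s["tcp_rot"][2]
    pts=np.array([p]+list(wps));L=np.r_[0,np.cumsum(np.linalg.norm(np.diff(pts,axis=0),axis=1))]
    dy=(yaw-y0+np.pi)%(2*np.pi)-np.pi; turn=-dy; t=round(float(turn/n),3); y=y0; out=[]
    for i in range(1,n+1):
        tgt=np.array([np.interp(L[-1]*i/n,L,pts[:,k]) for k in range(3)])
        d=Ro.from_euler('xyz',[np.pi,0,y]).as_matrix().T@(tgt-p)
        d=np.round(d/30,2);p=p+Ro.from_euler('xyz',[np.pi,0,y]).as_matrix()@(d*30)
        out.append([*d.tolist(),t,claw]);y-=t
    print(len(out),out);print("end",p.round(1),round(y,3))
E
python3 - <<'E'
from h import *
plan([(330,480,230),(480,250,230),(530,0,230),(497,-204,230)],0.23,38,85)
E
```

```text
38 [[-0.62, -0.5, 0.01, 0.067, 85], [-0.66, -0.45, 0.0, 0.067, 85], [-0.69, -0.41, 0.01, 0.067, 85], [-0.71, -0.36, 0.0, 0.067, 85], [-0.73, -0.32, 0.01, 0.067, 85], [-0.76, -0.26, 0.01, 0.067, 85], [-0.77, -0.22, 0.0, 0.067, 85], [-0.78, -0.13, 0.0, 0.067, 85], [-0.8, -0.08, 0.0, 0.067, 85], [-0.8, -0.02, 0.0, 0.067, 85], [-0.8, 0.04, 0.0, 0.067, 85], [-0.79, 0.09, 0.0, 0.067, 85], [-0.79, 0.14, 0.0, 0.067, 85], [-0.77, 0.19, 0.0, 0.067, 85], [-0.76, 0.24, 0.0, 0.067, 85], [-0.75, 0.3, 0.0, 0.067, 85], [-0.72, 0.34, 0.0, 0.067, 85], [-0.69, 0.39, 0.0, 0.067, 85], [-0.7, 0.37, 0.0, 0.067, 85], [-0.77, 0.21, 0.0, 0.067, 85], [-0.76, 0.26, 0.0, 0.067, 85], [-0.73, 0.31, 0.0, 0.067, 85], [-0.72, 0.36, 0.0, 0.067, 85], [-0.68, 0.4, 0.0, 0.067, 85], [-0.66, 0.46, 0.0, 0.067, 85], [-0.63, 0.49, 0.0, 0.067, 85], [-0.59, 0.54, 0.0, 0.067, 85], [-0.56, 0.57, 0.0, 0.067, 85], [-0.52, 0.61, 0.0, 0.067, 85], [-0.59, 0.51, 0.0, 0.067, 85], [-0.64, 0.48, 0.0, 0.067, 85], [-0.6, 0.53, 0.0, 0.067, 85], [-0.57, 0.56, 0.0, 0.067, 85], [-0.53, 0.6, 0.0, 0.067, 85], [-0.49, 0.63, 0.0, 0.067, 85], [-0.45, 0.66, 0.0, 0.067, 85], [-0.4, 0.69, 0.0, 0.067, 85], [-0.35, 0.72, 0.0, 0.067, 85]]
end [ 497.  -204.   230.1] 0.23
```

>>> servo_tool([
  [-0.62,-0.5,0.01,0.067,85],
  [-0.66,-0.45,0,0.067,85],
  [-0.69,-0.41,0,0.067,85],
  [-0.71,-0.36,0,0.067,85],
  [-0.73,-0.32,0,0.067,85],
  [-0.76,-0.26,0,0.067,85],
  [-0.77,-0.22,0,0.067,85],
  [-0.78,-0.13,0,0.067,85],
  [-0.8,-0.08,0,0.067,85],
  [-0.8,-0.02,0,0.067,85],
  [-0.8,0.04,0,0.067,85],
  [-0.79,0.09,0,0.067,85],
  [-0.79,0.14,0,0.067,85],
  [-0.77,0.19,0,0.067,85],
  [-0.76,0.24,0,0.067,85],
  [-0.75,0.3,0,0.067,85],
  [-0.72,0.34,0,0.067,85],
  [-0.69,0.39,0,0.067,85],
  [-0.7,0.37,0,0.067,85],
  [-0.77,0.21,0,0.067,85],
], newtons=20)

```text
time: 3.75
tool_pos: [487.2, 218.7, 231.0]
tcp_rot: [3.141, 0.0, 1.43]
force: [0.6, 0.4, -0.5]
width: 0.997
gripper_force: 0.0
```

>>> servo_tool([
  [-0.76,0.26,0,0.067,85],
  [-0.73,0.31,0,0.067,85],
  [-0.72,0.36,0,0.067,85],
  [-0.68,0.4,0,0.067,85],
  [-0.66,0.46,0,0.067,85],
  [-0.63,0.49,0,0.067,85],
  [-0.59,0.54,0,0.067,85],
  [-0.56,0.57,0,0.067,85],
  [-0.52,0.61,0,0.067,85],
  [-0.59,0.51,0,0.067,85],
  [-0.64,0.48,0,0.067,85],
  [-0.6,0.53,0,0.067,85],
  [-0.57,0.56,0,0.067,85],
  [-0.53,0.6,0,0.067,85],
  [-0.49,0.63,0,0.067,85],
  [-0.45,0.66,0,0.067,85],
  [-0.4,0.69,0,0.067,85],
  [-0.35,0.72,0,0.067,85],
  [0,0,0,0,85],
  [0,0,0,0,85],
])

```text
time: 5.75
tool_pos: [496.6, -204.8, 230.9]
tcp_rot: [-3.141, 0.0, 0.227]
force: [-0.6, -0.0, -0.2]
width: 0.993
gripper_force: 0.0
```

Run:
```python
from h import *
s=r.state();print(s["time"],s["tool_pos"].round(1),s["tcp_rot"].round(3),s["joint_pos"].round(2))
C=snap("wrist","w1")
Z={"winder":0,"well":60,"grip_face":83,"tab_face":83,"cover":60}
for l in Z:
    for d in spot_point("wrist",l)[:2]: print(l,round(d["score"],2),np.round(d["pixel"]),onz(C,d["pixel"],Z[l]).round(1))
```

```text
5.75 [ 496.6 -204.8  230.9] [-3.141  0.     0.227] [-0.4   0.33  0.85  1.93 -0.29  1.01 -0.77]
winder 0.58 [320. 169.] [ 491.4 -203.9    0. ]
well 0.95 [316. 180.] [ 492.3 -200.2   60. ]
grip_face 0.94 [331. 186.] [ 495.7 -215.6   83. ]
grip_face 0.78 [490. 140.] [ 578.7 -362.    83. ]
tab_face 0.76 [457. 137.] [ 574.5 -327.8   83. ]
tab_face 0.61 [381. 298.] [ 369.2 -310.6   83. ]
cover 0.9 [355. 284.] [ 366.2 -280.    60. ]
cover 0.87 [317. 182.] [ 490.  -201.3   60. ]
```

View pics/w1.png

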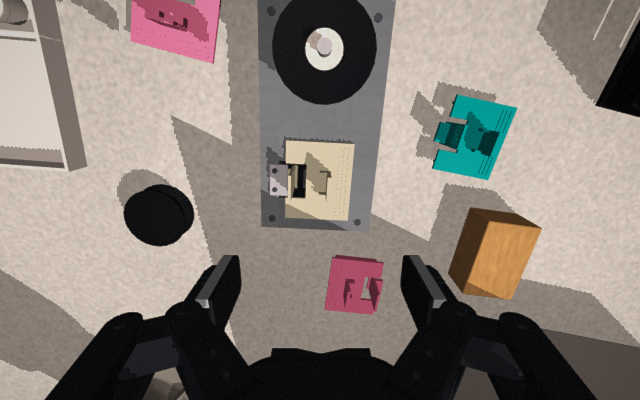

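Run:
```python
from h import *
C=cam("wrist")
for n,z,P in(("deck",60,[(262,226),(370,230),(258,0),(395,0)]),("plate",64,[(285,139),(354,142),(349,220),(286,218)]),("spool",124,[(324,46)])):
    q=np.array([onz(C,p,z) for p in P]);print(n,q.round(1).tolist(),q.mean(0).round(1))
    if len(q)==4 and n=="deck":
        for a,b in((0,2),(1,3)): d=q[b]-q[a];print(np.arctan2(d[1],d[0]))
    if n=="plate":
        for a,b in((3,0),(2,1)): d=q[b]-q[a];print(np.arctan2(d[1],d[0]))
        for a,b in((1,0),(2,3)): d=q[b]-q[a];print(np.arctan2(-d[0],d[1]))
im=cv2.imread("pics/w1.png")[120:240,250:380];cv2.imwrite("pics/c2.png",cv2.resize(im,None,fx=5,fy=5,interpolation=3))
```

```text
deck [[421.4, -147.4, 60.0], [446.2, -276.3, 60.0], [651.3, -105.7, 60.0], [680.9, -231.5, 60.0]] [ 550.  -190.2   60. ]
0.1795975153791059
0.1889712966785723
plate [[530.6, -155.3, 64.0], [544.6, -228.6, 64.0], [454.8, -247.2, 64.0], [440.2, -173.9, 64.0]] [ 492.5 -201.2   64. ]
0.202700823490874
0.2045590537467807
0.18779100369509832
0.19639583513885708
spool [[617.8, -177.0, 124.0]] [ 617.8 -177.   124. ]
```

View pics/c2.png

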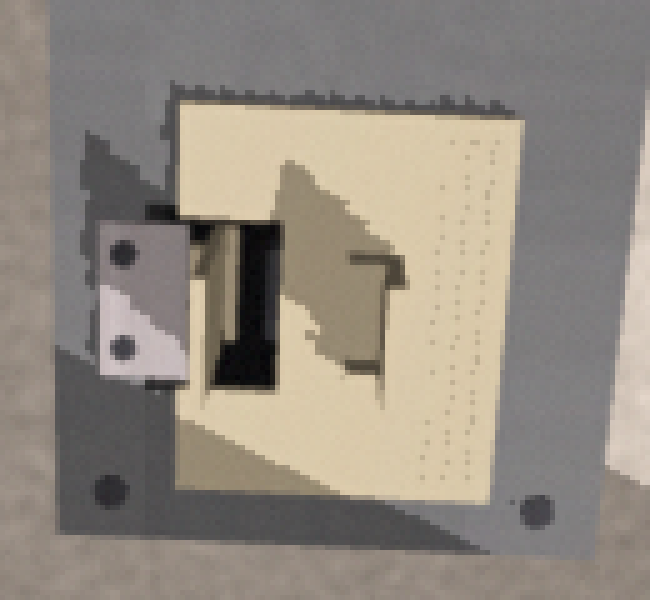

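>>> servo_tool([
  [-0.1,-0.4,0.5,0.035,70],
  [0,0,0.8,0,60],
  [0,0,0.8,0,56],
  [0,0,0.8,0,56],
  [0,0,0.6,0,56],
  [0,0,0.2,0,56],
  [0,0,0,0,56],
  [0,0,0,0,56],
])

```text
time: 6.85
tool_pos: [492.0, -193.2, 120.8]
tcp_rot: [3.141, -0.001, 0.195]
force: [0.2, -0.1, -0.4]
width: 0.657
gripper_force: 0.0
```

Run:
```python
from h import *
s=r.state();print(s["time"],s["tool_pos"].round(1),s["tcp_rot"].round(3),s["width"],s["force"].round(2))
C=snap("wrist","w2")
Z={"well":60,"grip_face":83,"tab_face":83,"cover":60}
for l in Z:
    for d in spot_point("wrist",l)[:2]: print(l,round(d["score"],2),np.round(d["pixel"]),onz(C,d["pixel"],Z[l]).round(1))
```

```text
6.85 [ 492.  -193.2  120.8] [ 3.141e+00 -1.000e-03  1.950e-01] 0.6567187573903548 [ 0.17 -0.07 -0.36]
grip_face 0.93 [354. 231.] [ 492.7 -216.2   83. ]
grip_face 0.81 [369. 360.] [ 378.2 -256.6   83. ]
tab_face 0.75 [536. 142.] [ 574.9 -315.1   83. ]
tab_face 0.64 [286. 228.] [ 485.9 -169.1   83. ]
cover 0.8 [381. 343.] [ 375.8 -272.5   60. ]
cover 0.67 [333. 218.] [ 490.2 -202.7   60. ]
```

View pics/w2.png

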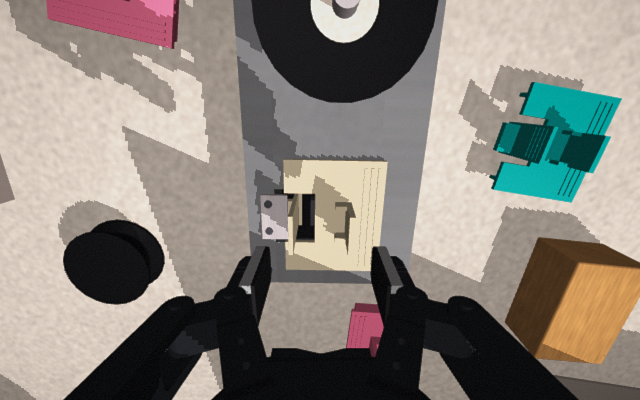

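Run:
```python
from h import *
C=cam("wrist")
q=np.array([onz(C,p,64) for p in[(284,160),(387,162),(382,270),(287,268)]]);c=q.mean(0);print(q.round(1).tolist(),c.round(1))
for a,b in((3,0),(2,1)): d=q[b]-q[a];print(np.arctan2(d[1],d[0]))
for a,b in((1,0),(2,3)): d=q[b]-q[a];print(np.arctan2(-d[0],d[1]))
w=.195;print("target",c[0]-8*np.sin(w),c[1]+8*np.cos(w)); s=r.state()["tool_pos"]
d=c-[8*np.sin(w),-8*np.cos(w),0]-s;print("tool d",Ro.from_euler('xyz',[np.pi,0,w]).as_matrix().T@d)
```

```text
[[528.8, -158.6, 64.0], [541.5, -231.1, 64.0], [454.4, -251.0, 64.0], [441.3, -174.6, 64.0]] [ 491.5 -203.8   64. ]
0.1800228816932122
0.22495706325616835
0.17466009518936174
0.16980484149354438
target 489.9306656639483 -195.97044890238234
tool d [-2.44876021  2.50801531 56.65931303]
```

>>> servo_tool([
  [-0.05,0.03,0.6,0,56],
  [0,0,0.6,0,56],
  [0,0,0.4,0,56],
  [0,0,0.15,0,54],
  [0,0,0.05,0,52],
  [0,0,0,0,50],
  [0,0,0,0,48],
  [0,0,0,0,48],
])

```text
time: 7.9
tool_pos: [490.5, -194.3, 66.5]
tcp_rot: [3.141, -0.001, 0.195]
force: [-0.8, -0.5, 0.8]
width: 0.561
gripper_force: 0.0
```

Run:
```python
from h import *
s=r.state();print(s["time"],s["tool_pos"].round(1),s["tcp_rot"].round(3),s["width"]*85.4,s["force"].round(2))
C=snap("wrist","w3")
im=cv2.imread("pics/w3.png")[150:400,200:440];cv2.imwrite("pics/c3.png",cv2.resize(im,None,fx=2.4,fy=2.4,interpolation=3))
```

```text
7.9 [ 490.5 -194.3   66.5] [ 3.141e+00 -1.000e-03  1.950e-01] 47.86932451348459 [-0.76 -0.54  0.8 ]
```

View pics/c3.png

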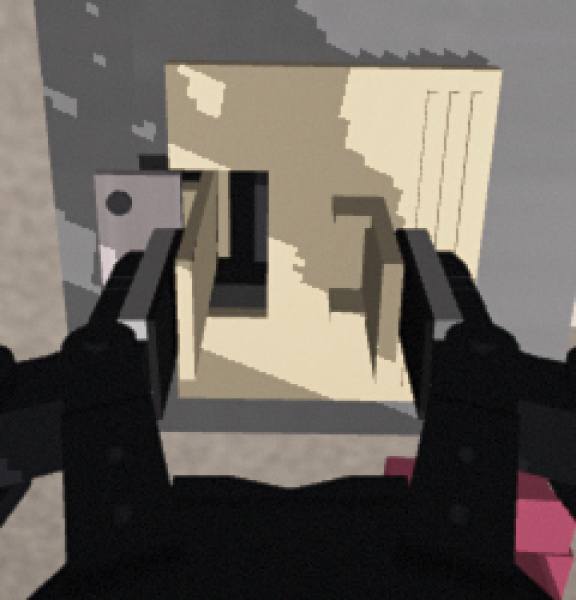

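>>> servo_tool([
  [0,0,0,0,47],
  [0,0,0,0,46],
  [0,0,0,0,45.5],
  [0,0,0,0,45.5],
  [0,0,0,0,45.5],
])

```text
time: 8.45
tool_pos: [490.0, -194.2, 66.0]
tcp_rot: [-3.142, 0.0, 0.195]
force: [0.5, -0.4, -0.7]
width: 0.533
gripper_force: 0.0
```

Run:
```python
from h import *
s=r.state();print(s["time"],s["tool_pos"].round(2),s["width"]*85.4,s["force"].round(2),s["gripper_force"])
C=snap("wrist","w4")
im=cv2.imread("pics/w4.png")[220:330,250:390];cv2.imwrite("pics/c4.png",cv2.resize(im,None,fx=5,fy=5,interpolation=3))
```

```text
8.45 [ 490.03 -194.19   65.95] 45.55186441085925 [ 0.54 -0.43 -0.7 ] 0.0
```

View pics/c4.png

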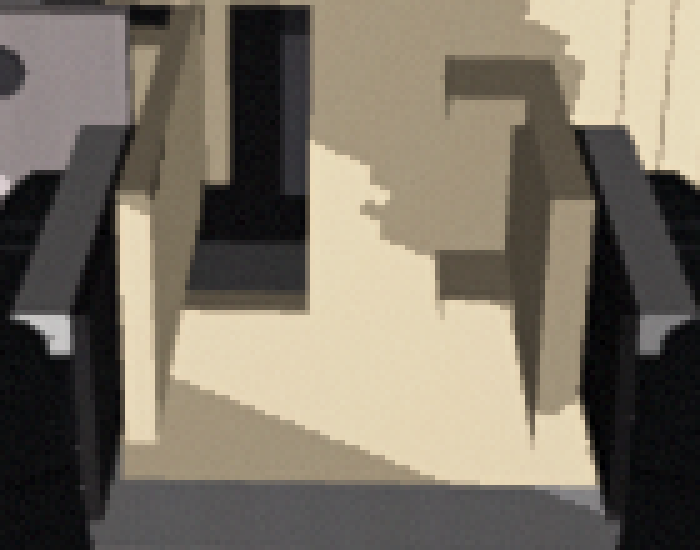

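>>> servo_tool([
  [0,0,0,0,45],
  [0,0,0,0,44.5],
  [0,0,0,0,44],
  [0,0,0,0,44],
  [0,0,0,0,44],
])

```text
time: 9.0
tool_pos: [490.1, -194.2, 66.0]
tcp_rot: [3.142, 0.0, 0.195]
force: [0.3, -0.5, 1.1]
width: 0.519
gripper_force: 2.2
```

>>> servo_tool([
  [0,0.017,0,0,43],
  [0,0,0,0,43],
  [0,0,0,0,43],
])

```text
time: 9.3
tool_pos: [490.1, -194.6, 66.1]
tcp_rot: [-3.141, -0.0, 0.195]
force: [-1.0, 1.1, 3.0]
width: 0.501
gripper_force: 2.4
```

>>> servo_tool([
  [0,0.017,0,0,42],
  [0,0.017,0,0,41],
  [0,0,0,0,41],
  [0,0,0,0,41],
])

```text
time: 9.7
tool_pos: [490.4, -195.5, 66.0]
tcp_rot: [-3.141, -0.0, 0.195]
force: [-0.9, 2.2, 5.9]
width: 0.477
gripper_force: 3.4
```

>>> servo_tool([
  [0,0,-0.02,0,41],
  [0,0,-0.02,0,41],
  [0,0,-0.02,0,41],
  [0,0,-0.01,0,41],
  [0,0,0,0,41],
  [0,0,0,0,41],
])

```text
time: 10.3
tool_pos: [490.3, -195.6, 67.9]
tcp_rot: [3.142, 0.0, 0.195]
force: [0.2, -0.7, -3.8]
width: 0.48
gripper_force: 4.2
```

>>> servo_tool([
  [0,0,0.03,0,41],
  [0,0.017,0,0,40],
  [0,0,0,0,40],
  [0,0,-0.02,0,40],
  [0,0,-0.02,0,40],
  [0,0,0,0,40],
  [0,0,0,0,40],
])

```text
time: 11.0
tool_pos: [490.5, -196.0, 68.3]
tcp_rot: [-3.142, 0.0, 0.195]
force: [0.5, 0.2, -4.0]
width: 0.471
gripper_force: 4.9
```

>>> servo_tool([
  [0,0,0.04,0,40],
  [0,0.017,0,0,39],
  [0,0,0,0,39],
  [0,0,-0.02,0,39],
  [0,0,-0.02,0,39],
  [0,0,0,0,39],
  [0,0,0,0,39],
])

```text
time: 11.7
tool_pos: [490.6, -196.7, 68.4]
tcp_rot: [3.141, -0.0, 0.195]
force: [1.1, -0.4, -1.8]
width: 0.457
gripper_force: 5.5
```

>>> servo_tool([
  [0,0,-0.02,0,39],
  [0,0,-0.02,0,39],
  [0,0,-0.02,0,39],
  [0,0,0,0,39],
  [0,0,0,0,39],
])

```text
time: 12.2
tool_pos: [490.3, -196.0, 69.8]
tcp_rot: [-3.141, 0.001, 0.195]
force: [1.3, 1.5, -8.5]
width: 0.46
gripper_force: 7.1
```

>>> servo_tool([
  [0,0,0.04,0,39],
  [0,0,0.04,0,39],
  [0,0.017,0,0,38],
  [0,0,0,0,38],
  [0,0,-0.03,0,38],
  [0,0,-0.03,0,38],
  [0,0,-0.02,0,38],
  [0,0,0,0,38],
  [0,0,0,0,38],
])

```text
time: 13.1
tool_pos: [490.6, -197.2, 70.0]
tcp_rot: [3.141, 0.0, 0.195]
force: [1.6, -0.6, -5.5]
width: 0.448
gripper_force: 6.0
```

>>> servo_tool([
  [0,0,0.04,0,38],
  [0,0,0.03,0,38],
  [0,0.017,0,0,37],
  [0,0,0,0,37],
  [0,0,-0.03,0,37],
  [0,0,-0.03,0,37],
  [0,0,-0.02,0,37],
  [0,0,0,0,37],
  [0,0,0,0,37],
])

```text
time: 14.0
tool_pos: [490.6, -197.4, 70.2]
tcp_rot: [-3.141, 0.0, 0.195]
force: [0.6, -0.1, -6.1]
width: 0.434
gripper_force: 7.0
```

>>> servo_tool([
  [0,0,0.04,0,37],
  [0,0,0.03,0,37],
  [0,0.017,0,0,36],
  [0,0,0,0,36],
  [0,0,-0.03,0,36],
  [0,0,-0.03,0,36],
  [0,0,-0.02,0,36],
  [0,0,0,0,36],
  [0,0,0,0,36],
])

```text
time: 14.9
tool_pos: [491.0, -198.7, 71.0]
tcp_rot: [3.141, -0.0, 0.194]
force: [0.8, -1.0, -0.4]
width: 0.424
gripper_force: 6.2
```

>>> servo_tool([
  [0,0,-0.04,0,36],
  [0,0,-0.04,0,36],
  [0,0,-0.04,0,36],
  [0,0,0,0,36],
  [0,0,0,0,36],
])

```text
time: 15.4
tool_pos: [491.0, -198.6, 74.6]
tcp_rot: [3.141, -0.0, 0.194]
force: [0.8, -4.2, 0.3]
width: 0.424
gripper_force: 5.4
```

>>> servo_tool([
  [0,0.015,0,0,36],
  [0,0,0,0,36],
  [0,0,0,0,36],
])

```text
time: 15.7
tool_pos: [491.0, -198.7, 74.5]
tcp_rot: [3.142, -0.0, 0.195]
force: [0.5, -3.2, 1.6]
width: 0.428
gripper_force: 5.6
```

Run:
```python
from h import *
snap("wrist","w5");snap("side","s5")
a=cv2.imread("pics/w5.png")[150:350,200:440];b=cv2.imread("pics/s5.png")[200:300,270:410]
cv2.imwrite("pics/c5.png",np.hstack([cv2.resize(a,(400,333),interpolation=3),cv2.resize(b,(400,333)[:2] if 0 else (400,333),interpolation=3)]))
```

```text
(no output)
```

View pics/c5.png

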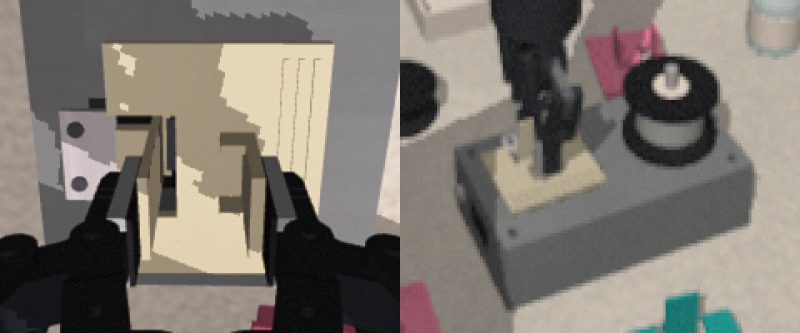

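>>> servo_tool([
  [0,0,-0.05,0,36],
  [0,0,-0.08,0,36],
  [0,0,-0.1,0,36],
  [0,0,-0.1,0,36],
  [0,0,0,0,36],
])

```text
time: 16.3
tool_pos: [491.1, -198.0, 84.6]
tcp_rot: [-3.141, -0.0, 0.195]
force: [0.5, 0.2, -0.7]
width: 0.427
gripper_force: 7.5
```

>>> servo_tool([
  [0,0,-0.1,0,36],
  [0,0,-0.15,0,36],
  [0,0,-0.2,0,36],
  [0,0,-0.3,0,36],
  [0,0,-0.3,0,36],
  [0,0,-0.3,0,36],
  [0,0,0,0,36],
  [0,0,0,0,36],
])

```text
time: 17.1
tool_pos: [491.1, -198.5, 125.1]
tcp_rot: [-3.142, -0.001, 0.195]
force: [-0.5, 0.2, -1.5]
width: 0.421
gripper_force: 7.5
```

Run:
```python
from h import *
C=cam("scene")
q=[onz(C,p,30) for p in[(356.7,173),(404.7,180),(349,211)]];print(np.round(q,1))
d=q[2]-q[0];print("tray yaw",np.arctan2(d[1],d[0])); d=q[1]-q[0];print(np.arctan2(-d[0],d[1]))
plan([(496,-100,150),(496,182,150)],0.0,20,36)
```

```text
[[438.4 107.8  30. ]
 [412.2 245.7  30. ]
 [568.4 125.9  30. ]]
tray yaw 0.13795986607724572
0.18775866825486714
20 [[0.15, -0.6, -0.16, 0.01, 36], [0.14, -0.6, -0.15, 0.01, 36], [0.14, -0.61, -0.16, 0.01, 36], [0.13, -0.6, -0.16, 0.01, 36], [0.13, -0.61, -0.15, 0.01, 36], [0.1, -0.63, -0.05, 0.01, 36], [0.09, -0.63, -0.0, 0.01, 36], [0.08, -0.64, -0.0, 0.01, 36], [0.07, -0.63, -0.0, 0.01, 36], [0.07, -0.64, -0.0, 0.01, 36], [0.06, -0.63, -0.0, 0.01, 36], [0.05, -0.64, -0.0, 0.01, 36], [0.05, -0.64, -0.0, 0.01, 36], [0.04, -0.64, -0.0, 0.01, 36], [0.04, -0.64, -0.0, 0.01, 36], [0.03, -0.63, -0.0, 0.01, 36], [0.02, -0.64, -0.0, 0.01, 36], [0.01, -0.64, -0.0, 0.01, 36], [0.01, -0.64, -0.0, 0.01, 36], [0.01, -0.64, -0.0, 0.01, 36]]
end [496.1 182.  150. ] -0.005
```

>>> servo_tool([
  [0.06,-0.3,-0.1,0,36],
  [0.12,-0.6,-0.2,0,36],
  [0.14,-0.7,-0.2,0,36],
  [0.14,-0.7,-0.2,0,36],
  [0.14,-0.7,-0.1,0,36],
  [0.14,-0.7,0,0,36],
  [0.14,-0.7,0,0,36],
  [0.14,-0.7,0,0,36],
  [0.14,-0.7,0,0,36],
  [0.14,-0.7,0,0,36],
  [0.14,-0.7,0,0,36],
  [0.14,-0.7,0,0,36],
  [0.14,-0.7,0,0,36],
  [0.14,-0.7,0,0,36],
  [0.14,-0.7,0,0,36],
  [0.14,-0.7,0,0,36],
  [0.14,-0.7,0,0,36],
  [0.12,-0.6,0,0,36],
  [0.06,-0.3,0,0,36],
  [0,0,0,0,36],
])

```text
time: 19.1
tool_pos: [491.4, 179.2, 148.5]
tcp_rot: [3.142, 0.001, 0.197]
force: [0.5, -0.5, -0.4]
width: 0.418
gripper_force: 7.5
```

Run:
```python
from h import *
s=r.state();print(s["time"],s["tool_pos"].round(1),s["tcp_rot"].round(3),s["width"]*85.4,s["force"].round(2))
Cs={n:snap(n,n+"6") for n in("wrist","side","scene")}
for n in Cs:
  for l,z in(("tray",0),("cover",145)):
    for d in spot_point(n,l)[:3]: print(n,l,round(d["score"],2),np.round(d["pixel"]),onz(Cs[n],d["pixel"],z).round(1))
cv2.imwrite("pics/c6.png",np.vstack([cv2.resize(cv2.imread("pics/wrist6.png"),(480,300)),cv2.resize(cv2.imread("pics/side6.png")[120:270,200:440],(480,300),interpolation=3)]))
```

```text
19.1 [491.4 179.2 148.5] [3.142e+00 1.000e-03 1.970e-01] 35.69555964070807 [ 0.47 -0.52 -0.4 ]
wrist tray 0.77 [315. 182.] [490.1 185.6   0. ]
wrist cover 0.87 [564.  88.] [601.   81.9 145. ]
wrist cover 0.56 [330. 248.] [494.  174.9 145. ]
side tray 0.96 [296. 198.] [497.2 169.3   0. ]
side cover 0.96 [293. 164.] [486.7 138.7 145. ]
side cover 0.93 [264. 298.] [ 336.3 -419.3  145. ]
side cover 0.86 [374. 306.] [ 536.1 -489.   145. ]
scene tray 0.64 [378. 201.] [488.6 192.7   0. ]
scene cover 0.96 [246. 116.] [ 442.1 -229.4  145. ]
scene cover 0.86 [378. 173.] [501.1 172.8 145. ]
scene cover 0.61 [187. 162.] [ 645.7 -302.7  145. ]
```

View pics/c6.png

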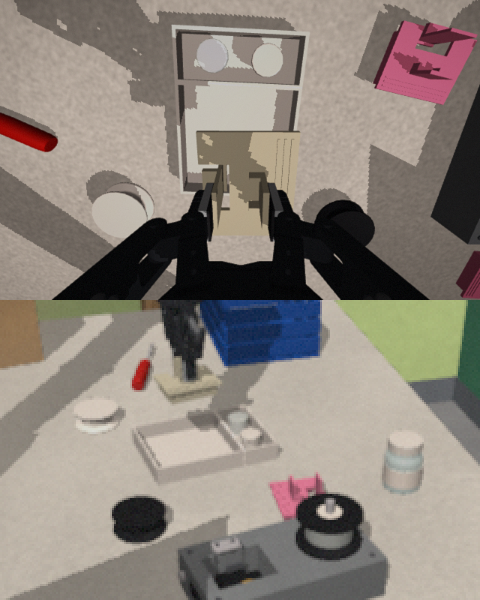

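>>> servo_tool([
  [0,-0.3,0.2,0,36],
  [0,0,0.4,0,36],
  [0,0,0.6,0,36],
  [0,0,0.7,0,36],
  [0,0,0.7,0,36],
  [0,0,0.6,0,36],
  [0,0,0.3,0,36],
  [0,0,0.15,0,36],
  [0,0,0.05,0,36],
  [0,0,0,0,36],
  [0,0,0,0,36],
])

```text
time: 20.65
tool_pos: [490.7, 186.7, 38.4]
tcp_rot: [-3.141, -0.001, 0.195]
force: [0.8, -0.2, -0.8]
width: 0.424
gripper_force: 7.5
```

>>> servo_tool([
  [0,0,0.05,0,36],
  [0,0,0.03,0,36],
  [0,0,0,0,36],
])

```text
time: 20.95
tool_pos: [490.2, 186.6, 35.5]
tcp_rot: [-3.141, -0.0, 0.195]
force: [-0.1, -0.5, -0.1]
width: 0.421
gripper_force: 7.5
```

>>> servo_tool([
  [0,0,0.05,0,36],
  [0,0,0.03,0,36],
  [0,0,0,0,36],
])

```text
time: 21.25
tool_pos: [490.1, 186.5, 32.8]
tcp_rot: [3.142, 0.0, 0.195]
force: [-0.3, 0.0, -1.1]
width: 0.421
gripper_force: 7.5
```

>>> servo_tool([
  [0,0,0.04,0,36],
  [0,0,0.02,0,36],
  [0,0,0,0,36],
])

```text
time: 21.55
tool_pos: [490.1, 186.5, 31.1]
tcp_rot: [3.142, 0.0, 0.195]
force: [-0.0, 0.2, -0.9]
width: 0.426
gripper_force: 7.5
```

>>> servo_tool([
  [0,0,0.03,0,36],
  [0,0,0.02,0,36],
  [0,0,0,0,36],
])

```text
time: 21.85
tool_pos: [490.3, 186.4, 29.9]
tcp_rot: [-3.142, -0.0, 0.195]
force: [-1.5, -0.9, 2.4]
width: 0.418
gripper_force: 7.8
```

Contact (force z rose to 2.4). Confirm a bit more, then release with the grip finger staying put.

>>> servo_tool([
  [0,0,0.02,0,36],
  [0,0,0,0,36],
  [0,0,0,0,36],
])

```text
time: 22.15
tool_pos: [490.4, 186.4, 29.7]
tcp_rot: [-3.141, -0.0, 0.194]
force: [-1.0, -1.2, 8.4]
width: 0.426
gripper_force: 8.1
```

>>> servo_tool([
  [0,0,-0.01,0,36],
  [0,-0.033,0,0,38],
  [0,-0.033,0,0,40],
  [0,-0.033,0,0,42],
  [0,-0.033,0,0,44],
  [0,0,0,0,46],
  [0,0,0,0,50],
  [0,0,0,0,56],
  [0,0,0,0,60],
  [0,0,0,0,60],
  [0,0,0,0,60],
  [0,0,0,0,60],
])

```text
time: 23.35
tool_pos: [489.5, 190.4, 29.4]
tcp_rot: [3.142, -0.0, 0.195]
force: [-0.2, -0.1, -0.6]
width: 0.704
gripper_force: 0.0
```

>>> servo_tool([
  [0,0,-0.1,0,60],
  [0,0,-0.2,0,60],
  [0,0,-0.4,0,60],
  [0,0,-0.8,0,60],
  [0,0,-0.8,0,60],
  [0,0,-0.8,0,60],
  [0,0,-0.8,0,60],
  [0,0,-0.4,0,60],
  [0,0,0,0,60],
  [0,0,0,0,60],
])

```text
time: 24.35
tool_pos: [489.0, 190.5, 158.1]
tcp_rot: [-3.141, 0.0, 0.195]
force: [-0.4, 0.7, -0.1]
width: 0.704
gripper_force: 0.0
```

Run:
```python
from h import *
s=r.state();print(s["time"],s["tool_pos"].round(1),s["force"].round(2))
Cs={n:snap(n,n+"7") for n in("wrist","side")}
for n in Cs:
  for l,z in(("tray",0),("cover",22)):
    for d in spot_point(n,l)[:3]: print(n,l,round(d["score"],2),np.round(d["pixel"]),onz(Cs[n],d["pixel"],z).round(1))
cv2.imwrite("pics/c7.png",np.vstack([cv2.resize(cv2.imread("pics/wrist7.png"),(480,300)),cv2.resize(cv2.imread("pics/side7.png")[120:270,200:440],(480,300),interpolation=3)]))
```

```text
24.35 [489.  190.5 158.1] [-0.41  0.66 -0.06]
wrist tray 0.7 [324. 181.] [488.8 187.3   0. ]
wrist cover 0.94 [565.  89.] [623.4 -11.5  22. ]
wrist cover 0.56 [328. 186.] [489.7 183.5  22. ]
wrist cover 0.5 [  0. 145.] [468.8 506.6  22. ]
side tray 0.97 [296. 198.] [495.2 171.8   0. ]
side cover 0.92 [372. 308.] [ 575.4 -382.2   22. ]
side cover 0.83 [292. 192.] [483.3 177.2  22. ]
side cover 0.69 [260. 300.] [ 330.5 -297.5   22. ]
```

View pics/c7.png

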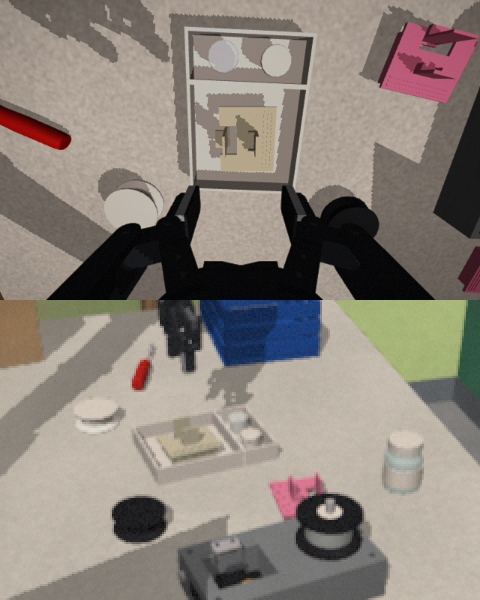

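The cover stands upright in the middle of the main bay (wrist pixel about 328,186), and the arm is clear of it.

```bash
python3 -c "
from h import *
print(r.hand_in())"
```

```text
the job is handed in; nothing more can be done
None
```

The cover came off with the tab pressed in about 8 mm, stands upright and released near the centre of the tray's main bay, and the job is handed in at about 24.5 s; no verdict was shown.

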